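# Sweep the brass blanks off the polishing board into the catch tray

## Task

With closed fingers, sweep the three flat brass blanks across the polishing board and over its far edge, so that all three drop into the steel catch tray. Push them only, never pick one up, and leave the graphite block, the felt cone and the bottles, wheel and syringe on the bench standing or lying where they are.

Things in the scene. Friction and masses are not known exactly. Their poses are not given: they have to be found in the camera images.
- station: fixed grey laminate polishing board, 180 mm deep (own x) and 300 mm wide (own y), top face 45 mm above the bench. A lip 10 mm high, 6 mm thick runs along each short side (y = +-147 mm); near and far edges are open. Origin: centre of its underside on the bench; its x axis points away from the robot, give or take 0.4 rad of yaw, to the far edge and the catch tray
- edge (a point): middle of the board's far top edge, over which the blanks drop into the tray (board's own x = +90 mm, 45 mm above the bench); axes as the board's
- tray (a point): centre of the inner floor (3 mm above the bench) of the fixed open steel catch tray that stands against the board's far edge: board's own x from +90 to +210 mm, 300 mm wide, walls 3 mm thick and 35 mm high, so 10 mm lower than the board's top
- blank_a_mid (a point): loose flat brass link blank lying on the polishing board: oblong with round ends, 36 mm long (its own y), 20 mm wide (its own x), 8 mm thick, two dark holes, about 50 g; the point is its middle, 4 mm above its underside
- blank_b_mid (a point): loose flat brass link blank lying on the polishing board: oblong with round ends, 36 mm long (its own y), 20 mm wide (its own x), 8 mm thick, two dark holes, about 50 g; the point is its middle, 4 mm above its underside
- blank_c_mid (a point): loose flat brass link blank lying on the polishing board: oblong with round ends, 36 mm long (its own y), 20 mm wide (its own x), 8 mm thick, two dark holes, about 50 g; the point is its middle, 4 mm above its underside
- blank_a: the same brass blank; origin at the centre of its underside, z up through its thickness
- blank_b: the same brass blank; origin at the centre of its underside, z up through its thickness
- blank_c: the same brass blank; origin at the centre of its underside, z up through its thickness
- graphite: loose dark graphite block 26 x 26 mm, 38 mm high, 80 g, origin at the centre of its underside; upright on the board among the blanks. The five things on the board stand side by side about 56 mm apart along its y, in any order, so each blank has a free way straight along the board's x to the far edge
- felt_cone: loose pale felt polishing cone, 28 mm across at the foot, 38 mm high, 60 g, origin at the centre of its underside; upright on the board among the blanks. The five things on the board stand side by side about 56 mm apart along its y, in any order, so each blank has a free way straight along the board's x to the far edge
- big_bottle: bystander: blue bottle 84 mm across, 170 mm high, on the bench to the left; origin at the centre of its underside
- small_bottle: bystander: white bottle 48 mm across, 110 mm high, on the bench to the left; origin at the centre of its underside
- felt_wheel: bystander: grey felt wheel 100 mm across, 28 mm thick, lying on the bench to the right; origin at the centre of its underside
- syringe: bystander: white syringe about 145 mm long, 30 mm high, lying on the bench to the right; origin under its barrel, on the bench

How it is judged:
By the outcome, as a careful person would: the job done as asked, in the order asked, and still so for the second after the job is handed in, with the robot touching nothing.
It also fails if it takes over 64 s, if anything falls off the work surface, if the arm or the gripper's body presses on something with over 40 N, if the wrist force passes 120 N, or if a joint passes its speed limit or range.

## Robot

A 6-joint arm with a two-finger parallel gripper is mounted at the origin on the work surface. World frame = base frame: x ahead of the robot, y to its left, z up, the work surface at z = 0. Lengths are in m, angles in rad, forces in N, time in s.
With the tool pointing down it reaches from about 0.325 to 0.85 m from the base axis. Payload 15.5 kg.
Tool frame: the origin (TCP) lies at the very end of the fingers, on their centre line; the grasp point (between the pads) lies 19 mm behind it; y points along the fingers, z is the direction in which the jaws open and shut, and the axes are right-handed (so a half turn about y gives the same grasp; the last joint's range is limited). The gripper opens to 91 mm and grips with 3 to 60 N. Pads are 32 mm wide; open, the fingers measure 118 mm over their backs; the gripper's body (76 mm by 178 mm) begins 60 mm behind the grasp point.
Start: joints at [1.202, 0.494, 1.345, -0, 1.302, -0.096], TCP at [0.168, 0.602, 0.214] pointing down, gripper open.
Joint ranges: [-2.91, 2.91], [-0.82, 2.16], [0.22, 2.67], [-1.22, 4.37], [0.12, 2.79], [-3.08, 3.08]. Speed limits (rad/s): [1.89, 1.89, 2.57, 3.01, 3.01, 3.01].

## Interface

Orientations are given as a unit quaternion [x, y, z, w].
In Python, from rig import bot gives the robot as it stands. The module is installed in compiled form; this text tells all that it offers.
- The arm moves only by the shell command python3 -m pendant 'ROWS'. ROWS is JSON, a list of rows, each a list of 3 entries, a list of its own where there are three numbers: the shift along the tool's x, y, z in units of 30 mm (1.0 is 30 mm), then the turn, a rotation vector about the tool's x, y, z in units of 6 degrees (1.0 is 6 degrees), then the closure in counts, from 0 (fully open) to 255 (shut). A call has 1 to 8 rows; each row is the pose to reach, as a shift and turn from the pose commanded when the call began, along the tool's axes at that moment; what a row does not reach only later rows make up. A row lasts 1/12 s, in which the tool goes at most 41.7 mm and 7.16 degrees, less where a joint would pass 70% of its speed; a pose out of reach is approached as far as the arm can. A call with a gripper value outside its range is refused whole. The fingers move at their own pace and stop on an object; the grip force is fixed at half the most. Time passes only in rows, so rows that repeat a pose let the fingers close. It gives the time, the measured TCP pose, the force and the opening at its end, in the units of the state.
- bot.sense(): the state, without advancing time (a new reading comes with each control period).
- bot.capture(name): name is "side" or "top" or "wrist"; returns a dict with "frame" (384x512x3 uint8, red, green, blue), "intrinsics" (3x3 intrinsics, pixels), "rvec" (rotation vector, rad) and "tvec" (3), from world to camera coordinates, as OpenCV has them; the wrist camera has in their place "hand_eye" (4x4, takes a point from camera to tool coordinates, whose origin is the TCP and whose axes are the tool frame's). Camera axes: x right, y down, z forward; pixel columns grow to the right and rows downward; lengths in m; the calibration is good to about 2 mm. A picture is of the moment at which its call begins: read the wrist's pose just before it. There is no depth.
- bot.hand_in(): hands the job in, once; it reports no verdict.
Trained networks look in a picture, given as the dict that the camera call returned (one of the last four; its "shot" number tells which), for a name from the list of things; names that differ only in an ending like _2 or _b are one class to them, and where a whole thing is asked for, a point or a joint stands for the part that bears it (a point fixed in the world has none). Each returns a list of dicts, best first, with "p" (0 to 1); they miss things now and then, are a little off and sometimes report something else, mostly with a low value. They report only what shows in the picture. A call takes as long as a camera call.
- bot.recognise(label, picture): "position" ([x, y, z] in m, in the coordinates of the camera as it stood for that picture, good to about 4 mm: the middle of the surface that is visible of it).
- bot.place_of(label, picture): "position" ([x, y, z] in m, in the coordinates of the camera as it stood for that picture, good to about 4 mm: a listed point, or the origin of a listed thing).
The state is a dict: "time": time; "q": joint angles; "qvel": joint speeds; "joint_efforts": joint torques, N m; "position": TCP position; "orientation": TCP orientation; "wrist_force": force on the tool from outside, world axes, zero at the start; "wrist_torque": the same for the moment, N m; "finger_gap": opening from 0.0 (shut) to 1.0 (fully open).
Only numpy, scipy, OpenCV 4.12 (cv2) and the standard library are available. Lean on these libraries where they do the work, as an engineer would, in place of code of your own. Each camera call takes 0.05 s, during which the arm holds its last target. There are 200 camera calls.

## Working session

There is one attempt and no reset: what is moved stays moved. The work goes in short steps, Python scripts to look and compute and a shell command to move; the robot and the scene stay as the last step left them, time stands still between calls to the robot, and variables do not carry over. Pictures are saved under pics/ and viewed, about 8 in all and at most 12, crops included, and the job is handed in when it is done.

```bash
mkdir -p pics
cat > h.py <<'E'
import numpy as np, cv2
from scipy.spatial.transform import Rotation as R
from rig import bot
def w(c,p):
    M=cv2.Rodrigues(np.array(c['rvec'],float))[0]
    return M.T@(np.array(p)-np.array(c['tvec']).ravel())
def proj(c,P):
    return cv2.projectPoints(np.array(P,float).reshape(-1,3),np.array(c['rvec'],float),np.array(c['tvec'],float),np.array(c['intrinsics'],float),None)[0].reshape(-1,2)
def px2w(c,u,z):
    M=cv2.Rodrigues(np.array(c['rvec'],float))[0]
    o=-M.T@np.array(c['tvec']).ravel(); d=M.T@np.linalg.inv(c['intrinsics'])@np.array([u[0],u[1],1.])
    return o+d*(z-o[2])/d[2]
E
python3 - <<'E'
from h import *
np.set_printoptions(precision=4,suppress=True)
s=bot.sense();print(s['time'],s['position'],s['orientation'],s['wrist_force'],s['finger_gap']);print(R.from_quat(s['orientation']).as_matrix())
for n in('top','side'):
    c=bot.capture(n);cv2.imwrite(f'pics/{n}0.png',c['frame'][:,:,::-1])
    for l in('station','edge','tray','blank_a','graphite','felt_cone','big_bottle','small_bottle','felt_wheel','syringe'):
        print(n,l,[(round(d['p'],2),w(c,d['position']).round(4)) for d in bot.place_of(l,c)[:4]])
print(bot.sense()['time'])
E
```

```text
0.0 [0.1682 0.6015 0.2133] [ 0.701  -0.0962  0.096  -0.7001] [-0.5019 -0.7349 -0.0345] 0.9989670923821288
[[ 0.963  -0.0004  0.2694]
 [-0.2694 -0.0011  0.963 ]
 [-0.0001 -1.     -0.0012]]
top station [(0.92, array([ 0.5305, -0.0524,  0.0034])), (0.58, array([ 0.5038, -0.0567,  0.0487]))]
top edge [(0.83, array([ 0.6224, -0.0468,  0.049 ]))]
top tray [(0.88, array([ 0.6797, -0.0465,  0.0031]))]
top blank_a [(0.63, array([ 0.5047, -0.0541,  0.0459])), (0.47, array([0.5314, 0.0668, 0.0454])), (0.44, array([ 0.5534, -0.1583,  0.0447])), (0.43, array([ 0.5313, -0.0465,  0.0036]))]
top graphite [(0.64, array([ 0.5577, -0.161 ,  0.048 ])), (0.6, array([ 0.5631, -0.1093,  0.0496]))]
top felt_cone [(0.45, array([0.5275, 0.0124, 0.045 ])), (0.38, array([ 0.618 , -0.0437,  0.0508]))]
top big_bottle [(0.67, array([0.5846, 0.4497, 0.0002])), (0.24, array([ 0.68  , -0.0443,  0.0027]))]
top small_bottle [(0.65, array([ 0.4285,  0.3864, -0.0027]))]
top felt_wheel [(0.63, array([ 0.5941, -0.4518, -0.0011]))]
top syringe [(0.86, array([ 0.4222, -0.4127, -0.0001]))]
side station [(0.82, array([ 0.5326,
[... 237 characters left out ...]
0.0426,  0.0051])), (0.53, array([ 0.5631, -0.1602,  0.046 ]))]
side blank_a [(0.65, array([ 0.5067, -0.0561,  0.0468])), (0.51, array([ 0.5608, -0.1574,  0.045 ])), (0.44, array([0.534 , 0.0656, 0.043 ]))]
side graphite [(0.46, array([ 0.5562, -0.107 ,  0.0473]))]
side felt_cone [(0.52, array([0.5224, 0.0132, 0.0416])), (0.47, array([ 0.5577, -0.1618,  0.0505]))]
side big_bottle [(0.87, array([ 0.5815,  0.4513, -0.0025]))]
side small_bottle [(0.57, array([ 0.4234,  0.3869, -0.0003]))]
side felt_wheel [(0.72, array([ 0.5984, -0.457 ,  0.0009])), (0.7, array([ 0.5567, -0.1612,  0.052 ]))]
side syringe [(0.79, array([ 0.4237, -0.4154, -0.0019])), (0.48, array([ 0.6822, -0.0391,  0.0048]))]
1.1
```

View images.

View pics/top0.png

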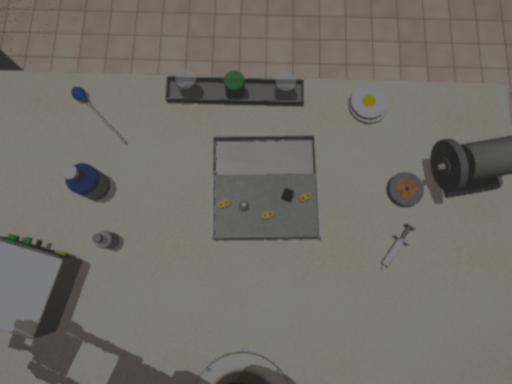

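View pics/side0.png

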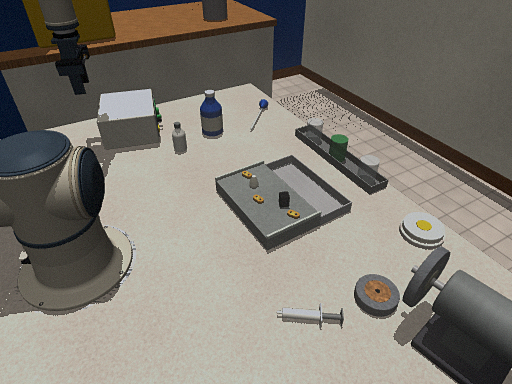

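Top view: blanks are at about px (224,203), (267,214) and (305,197), the cone at (244,206) and the graphite at (288,195). The far edge is at row 175 and nearly level. The side view agrees. Next I'll fit the board's yaw and refine the blanks by colour.

Run:
```python
from h import *
np.set_printoptions(precision=4,suppress=True)
ims=[]
st=np.array([.5315,-.0525]);yaw=.05
T=lambda x,y,z:np.r_[st+R.from_euler('z',yaw).as_matrix()[:2,:2]@[x,y],z]
for n in('top','side'):
    c=bot.capture(n);f=c['frame'];hsv=cv2.cvtColor(f,cv2.COLOR_RGB2HSV)
    m=cv2.inRange(hsv,(18,120,90),(35,255,255))
    k,l,s,ce=cv2.connectedComponentsWithStats(cv2.morphologyEx(m,cv2.MORPH_CLOSE,np.ones((3,3))))
    for i in range(1,k):
        p=px2w(c,ce[i],.05)
        if s[i,4]>15 and abs(p[1]+.05)<.16 and abs(p[0]-.53)<.1: print(n,ce[i],s[i,4],p)
    x0,y0=(195,120) if n=='top' else (205,145)
    g=cv2.resize(f[y0:y0+130,x0:x0+150],None,fx=4,fy=4,interpolation=cv2.INTER_CUBIC)[:,:,::-1].copy()
    for q in ([(-.09,-.15,.045),(-.09,.15,.045)],[(.09,-.144,.045),(.09,.144,.045)],[(-.09,.15,.055),(.09,.15,.055)],[(-.09,-.15,.055),(.09,-.15,.055)],[(.21,-.15,.035),(.21,.15,.035)]):
        a,b=(proj(c,[T(*v) for v in q])-[x0,y0]+.5)*4
        cv2.line(g,tuple(map(int,a)),tuple(map(int,b)),(0,0,255),1)
    ims.append(g)
cv2.imwrite('pics/ov.png',cv2.resize(np.vstack(ims),None,fx=.57,fy=.57,interpolation=cv2.INTER_AREA))
cv2.imwrite('pics/ovt.png',ims[0])
```

```text
top [304.7681 196.6232] 69 [ 0.5569 -0.1599  0.05  ]
top [223.5909 203.3485] 66 [0.5318 0.0661 0.05  ]
top [267.1212 214.2879] 66 [ 0.5043 -0.0556  0.05  ]
side [246.3784 173.5946] 37 [0.5343 0.0681 0.05  ]
side [258.0455 197.6818] 44 [ 0.5077 -0.0527  0.05  ]
side [293.0588 212.9216] 51 [ 0.5601 -0.1579  0.05  ]
```

View pics/ovt.png

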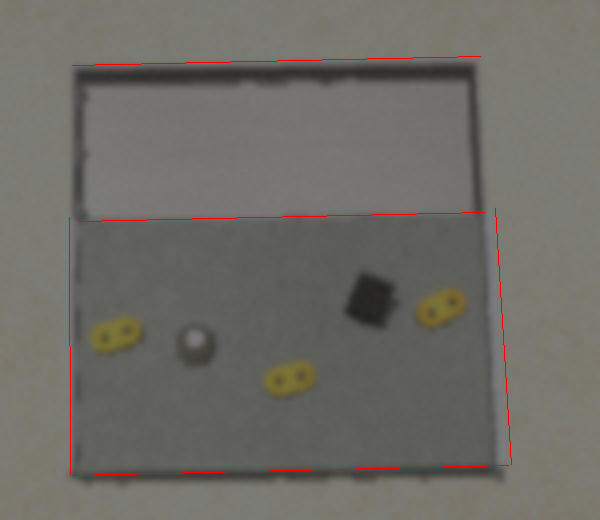

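Yaw is about 0.04 rad. Averaged over the two views, the blanks are at A (.533,.067), B (.506,-.054) and C (.558,-.159). I'll close the fingers, line up with the board and move over it.

```bash
python3 -m pendant '[[[0.28,0,-1],[0,-0.375,0],255],[[0.56,0,-2],[0,-0.75,0],255],[[0.84,0,-3],[0,-1.12,0],255],[[1.12,0,-4],[0,-1.5,0],255],[[1.4,0,-5],[0,-1.88,0],255],[[1.68,0,-6],[0,-2.25,0],255],[[1.96,0,-7],[0,-2.62,0],255],[[2.24,0,-8],[0,-3,0],255]]'; python3 -c "
from h import *
s=bot.sense();print(R.from_quat(s['orientation']).as_matrix().round(3),s['position'],s['finger_gap'],s['time'])"
```

```text
time: 1.87
position: [0.1682, 0.3513, 0.2139]
orientation: [-0.707, -0.015, 0.015, 0.707]
wrist_force: [1.1, -0.1, 0.5]
finger_gap: 0.446
[[ 0.999  0.    -0.044]
 [ 0.044  0.     0.999]
 [ 0.    -1.     0.   ]] [0.16817    0.35127246 0.21394445] 0.4460678922560485 1.8667
```

```bash
python3 -m pendant '[[[0.9,0,-0.91],[0,0,0],255],[[1.8,0,-1.82],[0,0,0],255],[[2.7,0,-2.73],[0,0,0],255],[[3.6,0,-3.64],[0,0,0],255],[[4.5,0,-4.55],[0,0,0],255],[[5.4,0,-5.46],[0,0,0],255],[[6.3,0,-6.37],[0,0,0],255],[[7.2,0,-7.28],[0,0,0],255]]'; python3 -m pendant '[[[0.9,0.3,-0.91],[0,0,0],255],[[1.8,0.6,-1.82],[0,0,0],255],[[2.7,0.9,-2.72],[0,0,0],255],[[2.7,1.9,-2.72],[0,0,0],255],[[2.7,2.9,-2.72],[0,0,0],255],[[2.7,3.9,-2.72],[0,0,0],255],[[2.7,4.4,-2.72],[0,0,0],255],[[2.7,4.4,-2.72],[0,0,0],255]]'
```

```text
time: 2.53
position: [0.3945, 0.1416, 0.2142]
orientation: [-0.707, -0.015, 0.014, 0.707]
wrist_force: [1.3, 0.7, -0.2]
finger_gap: 0.006
time: 3.2
position: [0.4759, 0.065, 0.0793]
orientation: [-0.707, -0.013, 0.016, 0.707]
wrist_force: [-1.1, -0.2, 0.3]
finger_gap: 0.005
```

Run:
```python
from h import *
s=bot.sense();print(s['position'])
c=bot.capture('wrist');d=bot.capture('side')
g=cv2.resize(d['frame'][100:260,180:380],(480,384),interpolation=cv2.INTER_CUBIC)
cv2.imwrite('pics/w1.png',cv2.resize(np.hstack([c['frame'],g]),None,fx=.8,fy=.8)[:,:,::-1])
H=np.array(c['hand_eye']);Rt=R.from_quat(s['orientation'])
for l in('blank_a','felt_cone','graphite','edge'):
    for e in bot.place_of(l,c)[:3]:
        print(l,round(e['p'],2),(Rt.apply(H[:3,:3]@e['position']+H[:3,3])+s['position']).round(4))
```

```text
[0.4758856  0.06504686 0.07927178]
blank_a 0.56 [ 0.5042 -0.0525  0.0492]
```

View pics/w1.png

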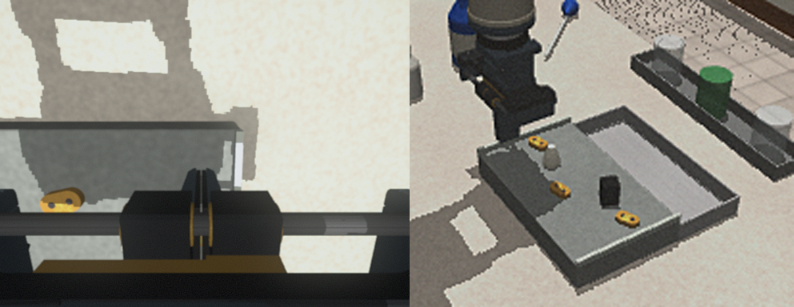

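The wrist view looks back over the near edge. It shows blank B at (62,200) in the composite and the left lip at (238,160), clear of the fingers. The side view shows the fingertips just behind blank A. Descending.

```bash
python3 -m pendant '[[[0,0.5,0],[0,0,0],255],[[0,0.9,0],[0,0,0],255],[[0,0.9,0],[0,0,0],255],[[0,0.9,0],[0,0,0],255]]'
```

```text
time: 3.83
position: [0.4777, 0.0652, 0.0554]
orientation: [0.707, 0.015, -0.015, -0.707]
wrist_force: [-0.1, 0.2, 0.4]
finger_gap: 0.004
```

```bash
python3 -m pendant '[[[0,0.25,0],[0,0,0],255],[[0,0.25,0],[0,0,0],255],[[0.3,0.25,0],[0,0,0],255],[[0.6,0.25,0],[0,0,0],255],[[0.9,0.25,0],[0,0,0],255],[[1.2,0.25,0],[0,0,0],255],[[1.5,0.25,0],[0,0,0],255],[[1.8,0.25,0],[0,0,0],255]]'
python3 - <<'E'
from h import *
d=bot.capture('side');t=bot.capture('top')
g=cv2.resize(d['frame'][100:260,180:380],(500,400),interpolation=cv2.INTER_CUBIC)
h=cv2.resize(t['frame'][130:250,200:330],(300,277),interpolation=cv2.INTER_CUBIC)
o=np.zeros((400,800,3),np.uint8);o[:,:500]=g;o[:277,500:]=h
cv2.imwrite('pics/p1.png',o[:,:,::-1])
E
```

```text
time: 4.5
position: [0.5327, 0.0675, 0.0475]
orientation: [0.707, 0.015, -0.015, -0.707]
wrist_force: [-1.3, 0.1, 1.2]
finger_gap: 0.007
```

View pics/p1.png

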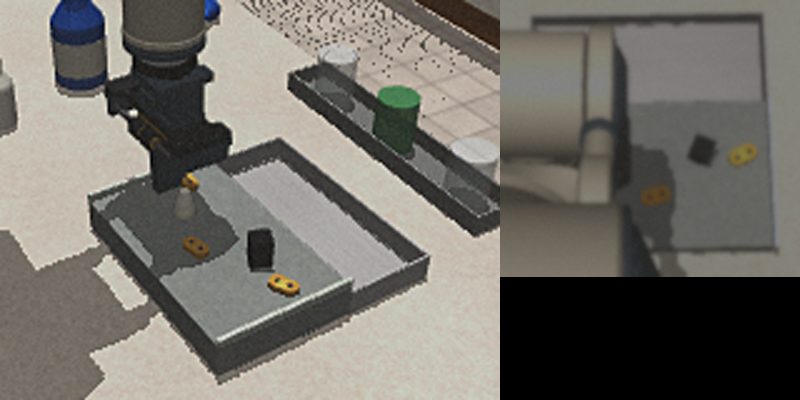

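Blank A is at (190,180), ahead of the fingers and sliding, and the cone is still upright. I'll push on over the edge, then lift.

```bash
python3 -m pendant '[[[0.4,0,0],[0,0,0],255],[[0.8,0,0],[0,0,0],255],[[1.2,0,0],[0,0,0],255],[[1.6,0,0],[0,0,0],255],[[2.0,0,0],[0,0,0],255],[[2.4,0,0],[0,0,0],255],[[2.8,0,0],[0,0,0],255],[[3.2,0,0],[0,0,0],255]]'; python3 -m pendant '[[[0.25,0,0],[0,0,0],255],[[0.25,0,0],[0,0,0],255],[[0.25,-1,0],[0,0,0],255],[[0.25,-2,0],[0,0,0],255],[[0.25,-3,0],[0,0,0],255],[[-0.7,-3,-0.6],[0,0,0],255],[[-1.6,-3,-1.4],[0,0,0],255],[[-2.6,-3,-2.3],[0,0,0],255]]'
```

```text
time: 5.27
position: [0.6276, 0.0714, 0.0473]
orientation: [0.707, 0.014, -0.015, -0.707]
wrist_force: [-0.4, 0.5, -0.3]
finger_gap: 0.004
time: 5.93
position: [0.5509, -0.0007, 0.1377]
orientation: [0.707, 0.015, -0.015, -0.707]
wrist_force: [-0.0, -1.1, -0.9]
finger_gap: 0.006
```

```bash
python3 -m pendant '[[[-1.1,0,-0.57],[0,0,0],255],[[-2.2,0,-1.14],[0,0,0],255],[[-3.2,0,-1.7],[0,0,0],255],[[-3.2,1,-1.7],[0,0,0],255],[[-3.2,2,-1.7],[0,0,0],255],[[-3.2,2.5,-1.7],[0,0,0],255],[[-3.2,2.75,-1.7],[0,0,0],255],[[-3.2,2.75,-1.7],[0,0,0],255]]'
python3 - <<'E'
from h import *
d=bot.capture('side')
g=cv2.resize(d['frame'][100:260,180:380],(500,400),interpolation=cv2.INTER_CUBIC)
cv2.imwrite('pics/p2.png',g[:,:,::-1])
print(bot.sense()['position'],[(round(e['p'],2),w(d,e['position']).round(4)) for e in bot.place_of('blank_b',d)])
E
```

```text
time: 6.6
position: [0.4572, -0.0554, 0.0538]
orientation: [-0.707, -0.014, 0.016, 0.707]
wrist_force: [-0.7, 0.2, 0.3]
finger_gap: 0.005
[ 0.45792224 -0.05546366  0.05478926] [(0.55, array([ 0.5059, -0.0574,  0.0453])), (0.48, array([ 0.5573, -0.1613,  0.0457])), (0.39, array([0.6581, 0.0659, 0.0073])), (0.36, array([ 0.5044, -0.0564,  0.0499]))]
```

View pics/p2.png

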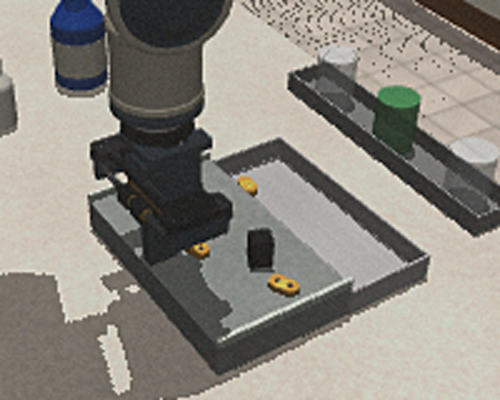

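Blank A lies in the tray at (247,186), and the network puts it at z≈0.007. The fingers are behind B. Pushing B.

```bash
python3 -m pendant '[[[0,0.25,0],[0,0,0],255],[[0,0.25,0],[0,0,0],255],[[0.4,0.25,0],[0,0,0],255],[[0.8,0.25,0],[0,0,0],255],[[1.2,0.25,0],[0,0,0],255],[[1.6,0.25,0],[0,0,0],255],[[2.0,0.25,0],[0,0,0],255],[[2.4,0.25,0],[0,0,0],255]]'; python3 -m pendant '[[[0.4,0,0],[0,0,0],255],[[0.8,0,0],[0,0,0],255],[[1.2,0,0],[0,0,0],255],[[1.6,0,0],[0,0,0],255],[[2.0,0,0],[0,0,0],255],[[2.4,0,0],[0,0,0],255],[[2.8,0,0],[0,0,0],255],[[3.2,0,0],[0,0,0],255]]'
```

```text
time: 7.37
position: [0.5312, -0.0526, 0.0479]
orientation: [0.707, 0.015, -0.014, -0.707]
wrist_force: [0.1, -0.2, -0.0]
finger_gap: 0.005
time: 8.03
position: [0.6271, -0.0486, 0.0479]
orientation: [0.707, 0.015, -0.015, -0.707]
wrist_force: [-0.1, 0.0, 0.3]
finger_gap: 0.004
```

```bash
python3 -m pendant '[[[0.3,0,0],[0,0,0],255],[[0.3,0,0],[0,0,0],255],[[0.3,-1,0],[0,0,0],255],[[0.3,-2,0],[0,0,0],255],[[0.3,-3,0],[0,0,0],255],[[0,-3,-1],[0,0,0],255],[[-0.5,-3,-2],[0,0,0],255],[[-1.2,-3,-3],[0,0,0],255]]'
```

```text
time: 8.7
position: [0.5942, -0.1408, 0.1381]
orientation: [0.707, 0.016, -0.015, -0.707]
wrist_force: [1.0, -1.1, -0.8]
finger_gap: 0.009
```

```bash
python3 -m pendant '[[[-1,0,-0.3],[0,0,0],255],[[-2,0,-0.6],[0,0,0],255],[[-3,0,-0.6],[0,0,0],255],[[-3,1,-0.6],[0,0,0],255],[[-3,2,-0.6],[0,0,0],255],[[-3,2.5,-0.6],[0,0,0],255],[[-3,2.75,-0.6],[0,0,0],255],[[-3,2.75,-0.6],[0,0,0],255]]'
python3 - <<'E'
from h import *
d=bot.capture('side')
g=cv2.resize(d['frame'][100:260,180:380],(500,400),interpolation=cv2.INTER_CUBIC)
cv2.imwrite('pics/p3.png',g[:,:,::-1])
print(bot.sense()['position'],[(round(e['p'],2),w(d,e['position']).round(4)) for e in bot.place_of('blank_b',d)])
E
```

```text
time: 9.37
position: [0.5038, -0.1614, 0.0538]
orientation: [-0.707, -0.014, 0.015, 0.707]
wrist_force: [-0.3, -0.5, -0.4]
finger_gap: 0.001
[ 0.50457377 -0.16169743  0.05489938] []
```

View pics/p3.png

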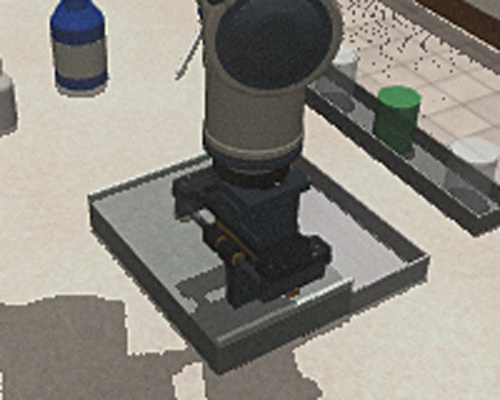

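C shows just ahead of the fingers at (293,292), and nothing blocks its lane. Pushing C.

```bash
python3 -m pendant '[[[0,0.25,0],[0,0,0],255],[[0,0.25,0],[0,0,0],255],[[0.4,0.25,0],[0,0,0],255],[[0.8,0.25,0],[0,0,0],255],[[1.2,0.25,0],[0,0,0],255],[[1.6,0.25,0],[0,0,0],255],[[2.0,0.25,0],[0,0,0],255],[[2.4,0.25,0],[0,0,0],255]]'; python3 -m pendant '[[[0.4,0,0],[0,0,0],255],[[0.8,0,0],[0,0,0],255],[[1.2,0,0],[0,0,0],255],[[1.6,0,0],[0,0,0],255],[[2.0,0,0],[0,0,0],255],[[2.1,0,0],[0,0,0],255],[[2.1,0,0],[0,0,0],255],[[2.1,-0.5,0],[0,0,0],255]]'
```

```text
time: 10.13
position: [0.5777, -0.1589, 0.0479]
orientation: [0.707, 0.015, -0.015, -0.707]
wrist_force: [-1.1, 0.6, 1.1]
finger_gap: 0.003
time: 10.8
position: [0.6378, -0.1557, 0.0602]
orientation: [-0.706, -0.013, 0.016, 0.707]
wrist_force: [-1.4, 0.3, -0.7]
finger_gap: 0.002
```

```bash
python3 -m pendant '[[[0,-1.2,0],[0,0,0],255],[[0,-2.4,0],[0,0,0],255],[[0,-3.6,0],[0,0,0],255],[[-1.2,-4.2,0],[0,0,0],255],[[-2.4,-4.2,0],[0,0,0],255],[[-3.6,-4.2,0],[0,0,0],255],[[-4.8,-4.2,0],[0,0,0],255],[[-6,-4.2,0],[0,0,0],255]]';  python3 -m pendant '[[[-0.8,-0.4,0],[0,0,0],255],[[-1.2,-0.8,0],[0,0,0],255],[[-1.2,-0.8,0],[0,0,0],255],[[-1.2,-0.8,0],[0,0,0],255]]'
python3 - <<'E'
from h import *
d=bot.capture('side');t=bot.capture('top')
g=cv2.resize(d['frame'][100:260,180:380],(500,400),interpolation=cv2.INTER_CUBIC)
h=cv2.resize(t['frame'][130:250,200:330],(300,277),interpolation=cv2.INTER_CUBIC)
o=np.zeros((400,800,3),np.uint8);o[:,:500]=g;o[:277,500:]=h
cv2.imwrite('pics/p4.png',o[:,:,::-1])
for l in('blank_b','graphite','felt_cone','big_bottle','small_bottle','felt_wheel','syringe'):
  for c in (d,t): print(l,[(round(e['p'],2),w(c,e['position']).round(4)) for e in bot.place_of(l,c)[:3]])
E
```

```text
time: 11.47
position: [0.4573, -0.1633, 0.1885]
orientation: [0.707, 0.015, -0.015, -0.707]
wrist_force: [0.7, -1.8, 0.2]
finger_gap: 0.004
time: 11.8
position: [0.4238, -0.1653, 0.2129]
orientation: [0.707, 0.015, -0.014, -0.707]
wrist_force: [0.2, 0.9, -0.6]
finger_gap: 0.005
blank_b [(0.54, array([0.6575, 0.0659, 0.0064]))]
blank_b [(0.66, array([ 0.6407, -0.0517,  0.0122])), (0.64, array([0.6526, 0.0645, 0.0094])), (0.63, array([ 0.6349, -0.1595,  0.0105]))]
graphite [(0.42, array([ 0.5596, -0.1079,  0.0504]))]
graphite [(0.4, array([ 0.5652, -0.1094,  0.0461]))]
felt_cone [(0.59, array([0.5245, 0.0102, 0.0412]))]
felt_cone []
big_bottle [(0.63, array([5.806e-01, 4.524e-01, 3.000e-04]))]
big_bottle [(0.59, array([ 0.5831,  0.4512, -0.0013]))]
small_bottle [(0.54, array([0.4261, 0.386 , 0.001 ]))]
small_bottle [(0.94, array([ 4.257e-01,  3.867e-01, -2.000e-04])), (0.68, array([0.6512, 0.0665, 0.0035])), (0.22, array([ 0.5632, -0.1059,  0.0462]))]
felt_wheel [(0.98, array([ 0.5936, -0.4556, -0.001 ])), (0.72, array([ 0.6158, -0.0473,  0.0457]))]
felt_wheel [(0.83, array([ 0.5941, -0.4558, -0.0013])), (0.7, array([ 0.638 , -0.0536,  0.0135]))]
syringe [(0.65, array([ 0.4237, -0.416 ,  0.0009]))]
syringe [(0.74, array([ 0.5939, -0.4505, -0.0007]))]
```

View pics/p4.png

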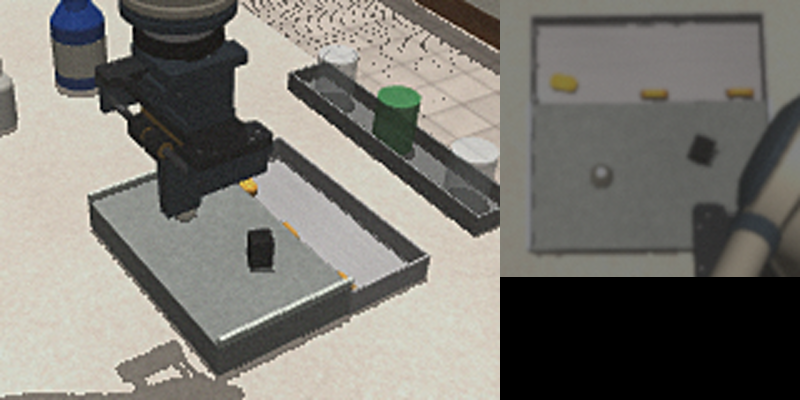

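All three blanks are in the tray: A lies flat, and B and C rest against the board's far face at about 12 mm height. The graphite, cone and bystanders are where they were, and the arm is clear. Handing in.

```bash
python3 -c "
from rig import bot
print(bot.hand_in(), bot.sense()['time'])"
```

```text
the job is handed in; nothing more can be done
the job is handed in; nothing more can be done
```

I swept all three brass blanks over the board's far edge with closed fingers, one straight push each, and all three dropped into the catch tray. I then raised the arm clear and handed the job in at about 13 s. Wrist force stayed below about 2 N at every reading.

**Blanks:** the last top picture shows all three inside the tray, at heights of about 9–12 mm. Blank A lies flat. B and C seem to stand on edge against the board's far face. The side view found only A by network, because the board mostly hides the other two.

**Other things:** the graphite, cone, bottles and wheel came out within about 4 mm of where they started.

**Checks that failed or disagreed:**
- The top view missed the cone by network, though the picture shows it upright.
- The top view also put the syringe's name on the felt wheel; the side view found the syringe unmoved.
- The board outline I overlaid on the top picture was about 2–3% larger than the board looked. That made no difference to the pushes.

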